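# Snap the hook onto the bench eye

## Task

Take the snap hook out of its wooden rest and push it, gate first, down over the straight top bar of the eye on the steel bench anchor until the sprung gate has let the bar in and snapped shut under it. Then pull the hook firmly backwards, tail end first, for a moment, so that the bar bears on the inside of the bow and the hook is proved fast, and let go so that it hangs from the eye with its gate shut. Work gently: while holding the hook never load the eye with more than about 20 N, and leave the other things on the table where they are.

Things in the scene. Friction and masses are not known exactly. Their poses are not given: they have to be found in the camera images.
- hook_grip (a point): Centre of the upright grip plate (26 mm along x, 12 mm thick in y, 30 mm high) on the spine of the bare steel snap hook: grasp here, 65 mm above the hook's underside. Hook axes: x along the hook to its nose, y across its 12 mm thickness, z from gate to spine (up in the rest). Flat closed loop 64 mm long plus tail ring at the rear, 48 mm high without the plate, 0.19 kg.
- hook_entry (a point): Point on the hook's underside where a 7 mm bar should be pressed in, near the gate's free end; 3.5 mm ahead (x) of and 65 mm below hook_grip; same axes. About 2.5 mm off along x still works: further forward the nose hits the bar, further back the gate cannot shut behind it. The gate lets go when the bar's upper side is some 25 to 33 mm in; the spine stops it at 38 mm.
- bow: Front limb of the hook, closing the loop at the nose (10 mm thick along x). Origin: where the centre of a 7 mm bar lies when it bears on the bow's inner face, half-way up the loop: 6.5 mm ahead of and 43 mm below hook_grip, 22 mm above the underside. Same axes. Pulling the hook towards its own -x brings the bow against the bar.
- gate (a joint): Angle of the sprung gate, rad: 0 shut, growing as it is pushed into the loop (up to 1.1); it cannot swing outwards. A 6.5 mm round bar along the hook's underside, hinged at the rear leg, 41 mm long. It takes about 3 N at its free end to start and 6 N near 0.7 rad, where a bar gets past it; it then snaps back to 0.
- anchor: Fixed dark steel foot 74x74x24 mm with an upright eye of 7 mm bar, 41 mm wide, 50 mm clear inside, straight top bar along y; the hook goes through along x, either way round. Origin: on the table below the top bar's middle. The eye is screwed in to a depth that differs each time and is not reported: the bar's upper side is 100 to 129 mm above the table; find it by feel. It stays there.
- rest: Slotted wooden rest fixed to the table, 92 x 52 x 26 mm, in which the hook stands upright, gate down; the 14 mm slot runs along its x axis, with its floor 8 mm above the table. Origin: centre of its underside.
- jar_ochre: Small glass pigment jar with black lid, 42 mm across, 55 mm high; bystander. Origin: centre of its underside.
- weight_0: Copper-brown pressing weight, 41 mm across, 32 mm high; bystander. Origin: centre of its underside.
- cork_block: Cork rubbing block, 42 x 62 x 28 mm; bystander. Origin: centre of its underside.
- loupe: Black eye loupe, 37 mm across, 38 mm high; bystander. Origin: centre of its underside.
Not all that is in view belongs to the job. What is shaped like the anchor but yellow is not meant.

How it is judged:
By the outcome, as a careful person would: the job done as asked, in the order asked, and still so for the second after the job is handed in, with the robot touching nothing.
It also fails if it takes over 56 s, if anything falls off the work surface, if the arm or the gripper's body presses on something with over 40 N, if the wrist force passes 120 N, or if a joint passes its speed limit or range.

## Robot

A 6-joint arm with a two-finger parallel gripper is mounted at the origin on a cart in front of the work surface, level with it; the furniture and walls round the work are solid. World frame = base frame: x ahead of the robot, y to its left, z up, the work surface at z = 0. Lengths are in m, angles in rad, forces in N, time in s.
With the tool pointing down it reaches from about 0.275 to 1 m from the base axis. Payload 8.4 kg.
Tool frame: the origin (TCP) lies on the mounting face of the last link; the fingertips stand 173 mm ahead of it and the grasp point (between the pads) lies 155 mm ahead of it; z points along the fingers, y is the direction in which the jaws open and shut (so a half turn about z gives the same grasp; the last joint's range is limited). The gripper opens to 85 mm and grips with 20 to 120 N. Pads are 22 mm wide; open, the fingers measure 114 mm over their backs; the gripper's body (76 mm by 85 mm) begins 54 mm behind the grasp point. The pads swing forward as they close: fully open they stand 13 mm farther back than shut.
Start: joints at [-1.141, 0.353, 1.633, -0, 1.155, -0.002], TCP at [0.262, -0.568, 0.405] pointing down, gripper open.
Joint ranges: [-2.63, 2.63], [-0.92, 2.1], [0.06, 2.66], [-1.3, 4.44], [0, 2.69], [-3.02, 3.02]. Speed limits (rad/s): [2.22, 2.22, 2.79, 3.14, 3.14, 3.14].

## Interface

Orientations are given as a rotation vector (axis times angle).
In Python, from station import readout, camera, order gives the robot as it stands.
- The arm moves only by the tool send_rows, never from a script. Its argument "increments" is a list of rows, each an object of numbers: "tx", "ty", "tz": the shift along the tool's x, y, z in m; "ax", "ay", "az": the turn, a rotation vector about the tool's x, y, z in degrees. In form: [{"tx": .., "ty": .., "tz": .., "ax": .., "ay": .., "az": ..}, ...]. A call has 1 to 12 rows; each row is the pose to reach, as a shift and turn from the pose commanded when the call began, along the tool's axes at that moment; what a row does not reach only later rows make up. A row lasts 1/12 s, in which the tool goes at most 41.7 mm and 7.16 degrees, less where a joint would pass 70% of its speed; a pose out of reach is approached as far as the arm can. A call with a gripper value outside its range is refused whole. "fingers" is the gripper command: -1 is shut, 1 is fully open, values between are in proportion, set as the call begins (left out, the last holds). The fingers move at their own pace and stop on an object; "grip_force" is the grip in N (left out, the last holds). Time passes only in rows, so rows that repeat a pose let the fingers close. It gives the time, the measured TCP pose, the force and the opening at its end, in the units of the state.
- readout.get_obs(): the state, without advancing time (a new reading comes with each control period).
- camera(name): name is "scene" or "top" or "wrist"; returns a dict with "img" (400x640x3 uint8, red, green, blue), "camera_matrix" (3x3 intrinsics, pixels), "D" ([k1, k2, p1, p2, k3] as OpenCV has them; the pictures are not rectified), "eye" and "rotation" of the camera in the world; the wrist camera has in their place "T_tool_cam" (4x4, takes a point from camera to tool coordinates, whose origin is the TCP and whose axes are the flange's). Camera axes: x right, y down, z forward; pixel columns grow to the right and rows downward; lengths in m; the calibration is good to about 2 mm. A picture is of the moment at which its call begins: read the wrist's pose just before it. There is no depth.
- order.finish_job(): hands the job in, once; it reports no verdict.
The state is a dict: "time_s": time; "joints": joint angles; "dq": joint speeds; "joint_torque": joint torques, N m; "tool_pos": TCP position; "eef_rot": TCP orientation; "contact_force": force on the tool from outside, world axes, zero at the start; "torque": the same for the moment, N m; "grip_width": opening from 0.0 (shut) to 1.0 (fully open).
Only numpy, scipy, OpenCV 4.12 (cv2) and the standard library are available. Lean on these libraries where they do the work, as an engineer would, in place of code of your own. Each camera call takes 0.05 s, during which the arm holds its last target.

## Working session

There is one attempt and no reset: what is moved stays moved. The work goes in short steps, Python scripts to look and compute and a tool call to move; the robot and the scene stay as the last step left them, time stands still between calls to the robot, and variables do not carry over. Pictures are saved under pics/ and viewed, and the job is handed in when it is done.

Besides the shell and the picture viewer there is one more tool, called after "Emit:" as name(argument=value, ...), one argument or row to a line, values as JSON. send_rows: Moves the arm, as the interface text tells. Its arguments: {"type":"object","properties":{"increments":{"type":"array"},"fingers":{"type":"number"},"grip_force":{"type":"number"}},"required":["increments"]}

```bash
mkdir -p pics; cat > h.py <<'E'
import numpy as np, cv2
from scipy.spatial.transform import Rotation as R
from station import readout, camera, order
def snap(n,f):
    o=readout.get_obs(); c=camera(n); cv2.imwrite('pics/'+f,c['img'][:,:,::-1])
    np.savez('pics/'+f+'.npz',pos=o['tool_pos'],rot=o['eef_rot'],**{k:np.array(v) for k,v in c.items()})
def load(f):
    d=dict(np.load('pics/'+f+'.npz'))
    if 'T_tool_cam' in d:
        T=np.eye(4);T[:3,:3]=R.from_rotvec(d['rot']).as_matrix();T[:3,3]=d['pos'];T=T@d['T_tool_cam']
        d['eye']=T[:3,3];d['rotation']=T[:3,:3]
    return d
def ray(f,u,v):
    d=load(f);p=cv2.undistortPoints(np.array([[[u,v]]],float),d['camera_matrix'],d['D'])[0,0]
    r=d['rotation']@np.array([p[0],p[1],1]);return d['eye'],r
def atz(f,u,v,z):
    e,r=ray(f,u,v);return (e+r*(z-e[2])/r[2]).round(4)
def proj(f,P):
    d=load(f);P=np.atleast_2d(P);q=(P-d['eye'])@d['rotation']
    return cv2.projectPoints(q,np.zeros(3),np.zeros(3),d['camera_matrix'],d['D'])[0][:,0].round(1)
def tri(obs):
    A=np.zeros((3,3));b=np.zeros(3)
    for f,u,v in obs:
        e,r=ray(f,u,v);r=r/np.linalg.norm(r);M=np.eye(3)-np.outer(r,r);A+=M;b+=M@e
    return np.linalg.solve(A,b).round(4)
def crop(f,x0,y0,x1,y1,s,out):
    i=cv2.imread('pics/'+f)[y0:y1,x0:x1];cv2.imwrite('pics/'+out,cv2.resize(i,None,fx=s,fy=s,interpolation=cv2.INTER_CUBIC))
E
python3 - <<'E'
from h import *
for n in ['scene','top','wrist']: 
    snap(n,n+'0.png'); d=load(n+'0.png'); print(n,d['eye'],d['rotation'].round(2).tolist())
print(readout.get_obs())
E
```

```text
scene [-0.24665009 -0.85853841  0.6179328 ] [-1.9, 1.0, -0.57]
top [ 0.42836315 -0.32446086  0.99157592] [-2.15, 2.18, -0.14]
wrist [ 0.33800377 -0.5328747   0.37271575] [[0.42, -0.86, -0.29], [-0.91, -0.4, -0.13], [-0.0, 0.32, -0.95]]
{'time_s': 0.15, 'joints': array([-1.14141581e+00,  3.53508424e-01,  1.63393172e+00,  2.62355833e-05,
        1.15521800e+00, -2.42500597e-03]), 'dq': array([-0.00063373, -0.00152291, -0.00104261, -0.00089409,  0.0004426 ,
        0.00165077]), 'joint_torque': array([-1.85513577e-04, -6.05637503e+01, -3.42337596e+01, -4.99272005e-05,
        6.15699726e-03, -1.65873502e-05]), 'tool_pos': array([ 0.26148909, -0.5674843 ,  0.40413547]), 'eef_rot': array([-3.06763699e+00, -6.72780815e-01,  3.17639113e-04]), 'contact_force': array([-0.10350207, -0.22953417,  0.12783096]), 'torque': array([ 0.05622586,  0.02290947, -0.05938724]), 'grip_width': 1.003542604899024}
```

View pics/scene0.png

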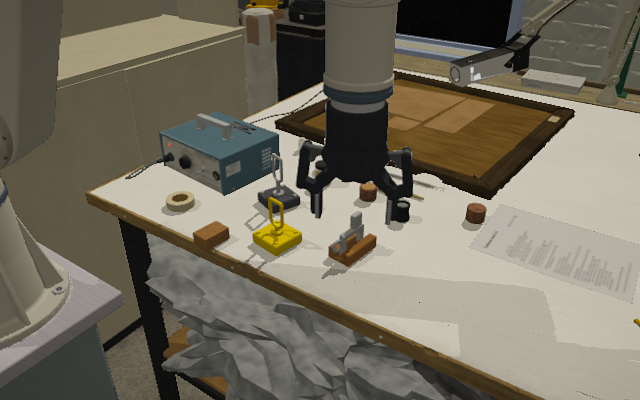

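View pics/top0.png

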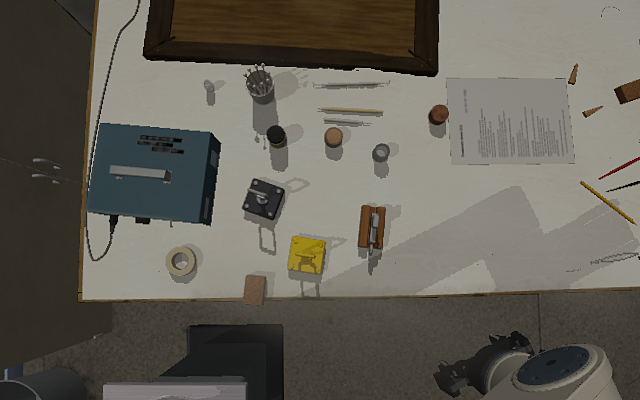

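View pics/wrist0.png

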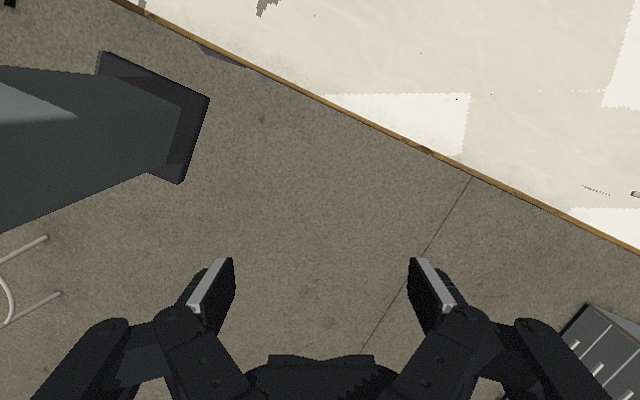

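The top view shows the dark anchor at (263,199), the yellow look-alike at (307,255), and the rest with the hook at (371,228). The dark steel one fits the description. I'll confirm that in crops.

```bash
python3 - <<'E'
s=open('h.py').read()
s=s.replace("    return d\ndef ray","    elif d['rotation'].ndim==1: d['rotation']=R.from_rotvec(d['rotation']).as_matrix()\n    return d\ndef ray")
open('h.py','w').write(s)
from h import *
for n,p in dict(anchor=(263,199),yellow=(307,255),rest=(371,228),cork=(255,290),jar=(277,140),w=(334,140),loupe=(381,153)).items(): print(n,atz('top0.png',*p,0.02))
crop('top0.png',220,170,420,310,4,'c1.png')
crop('scene0.png',180,130,430,280,3.2,'c2.png')
E
```

```text
anchor [ 0.5524 -0.2034  0.02  ]
yellow [ 0.4287 -0.2983  0.02  ]
rest [ 0.4847 -0.4385  0.02  ]
cork [ 0.3556 -0.1855  0.02  ]
jar [ 0.6845 -0.2347  0.02  ]
w [ 0.6825 -0.3619  0.02  ]
loupe [ 0.6513 -0.4661  0.02  ]
```

View pics/c1.png

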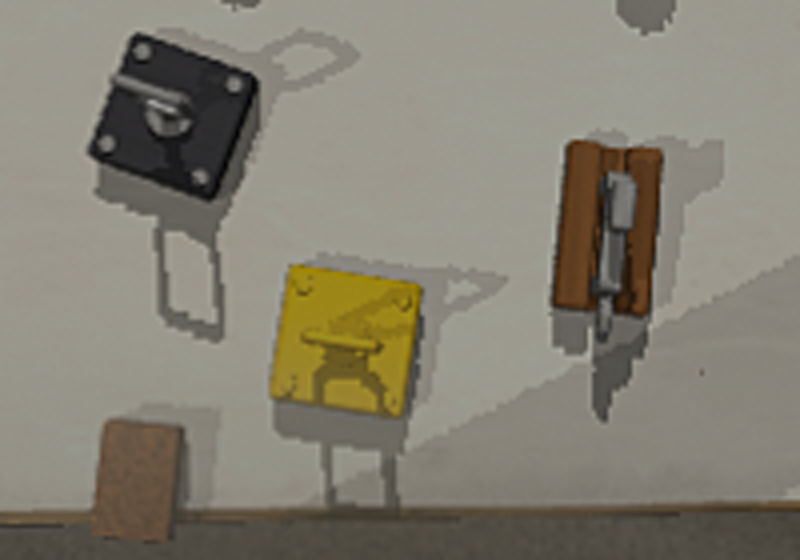

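View pics/c2.png

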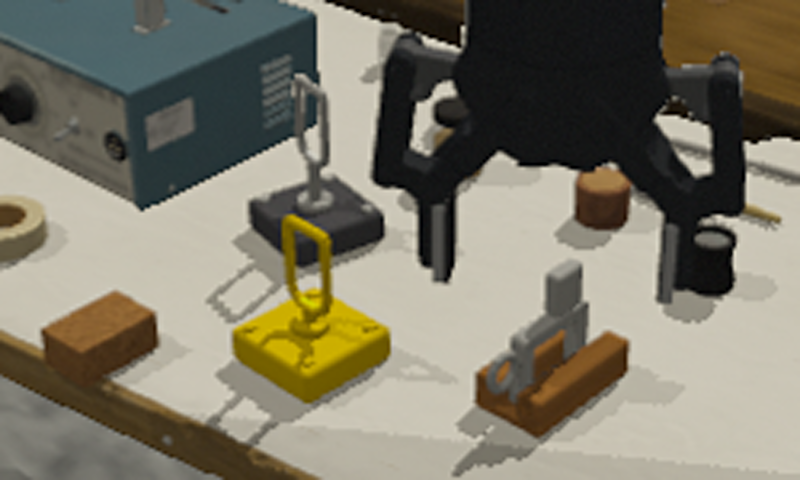

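```bash
cat >> h.py <<'E'
def down(yaw): # tool x at world yaw (deg), z down
    c,s=np.cos(np.radians(yaw)),np.sin(np.radians(yaw))
    return np.array([[c,s,0],[s,-c,0],[0,0,-1.]])
def inc(pos,yaw,cur=None):
    o=readout.get_obs(); p,Rm=(o['tool_pos'],R.from_rotvec(o['eef_rot']).as_matrix()) if cur is None else cur
    t=Rm.T@(np.array(pos)-p); a=np.degrees(R.from_matrix(Rm.T@down(yaw)).as_rotvec())
    print('t',t.round(4),'a',a.round(2),'min rows',np.linalg.norm(t)/.0417,np.linalg.norm(a)/7.16)
def st():
    o=readout.get_obs();Rm=R.from_rotvec(o['eef_rot']).as_matrix()
    print('t',round(o['time_s'],2),'pos',o['tool_pos'].round(4),'yaw',np.degrees(np.arctan2(Rm[1,0],Rm[0,0])).round(2),'z',Rm[:,2].round(3),'F',o['contact_force'].round(1),'M',o['torque'].round(2),'w',round(o['grip_width'],3),'q',o['joints'].round(2))
E
python3 - <<'E'
from h import *
st(); inc([.485,-.44,.40],-5)
E
```

```text
t 0.15 pos [ 0.2615 -0.5675  0.4041] yaw 24.74 z [-0.     0.001 -1.   ] F [-0.1 -0.2  0.1] M [ 0.06  0.02 -0.06] w 1.004 q [-1.14  0.35  1.63  0.    1.16 -0.  ]
t [ 0.2563 -0.0222  0.0042] a [-6.000e-02  1.000e-02  2.974e+01] min rows 6.171344169475446 4.153643534800532
```

Emit:
send_rows(
  increments=[
    {"tx":0.03,"ty":-0.002,"tz":0,"az":3},
    {"tx":0.06,"ty":-0.005,"tz":0.001,"az":7},
    {"tx":0.1,"ty":-0.008,"tz":0.002,"az":12},
    {"tx":0.14,"ty":-0.012,"tz":0.003,"az":17},
    {"tx":0.18,"ty":-0.016,"tz":0.004,"az":22},
    {"tx":0.215,"ty":-0.019,"tz":0.004,"az":26},
    {"tx":0.24,"ty":-0.021,"tz":0.004,"az":28.5},
    {"tx":0.2565,"ty":-0.022,"tz":0.004,"az":29.7},
    {"tx":0.2565,"ty":-0.022,"tz":0.004,"az":29.7},
    {"tx":0.2565,"ty":-0.022,"tz":0.004,"az":29.7},
  ],
)

```text
$.increments[0]: bad value
```

```bash
python3 - <<'E'
from h import *
st(); snap('wrist','w1.png'); snap('top','t1.png'); snap('scene','s1.png')
E
```

```text
t 0.15 pos [ 0.2615 -0.5675  0.4041] yaw 24.74 z [-0.     0.001 -1.   ] F [-0.1 -0.2  0.1] M [ 0.06  0.02 -0.06] w 1.004 q [-1.14  0.35  1.63  0.    1.16 -0.  ]
```

View pics/w1.png

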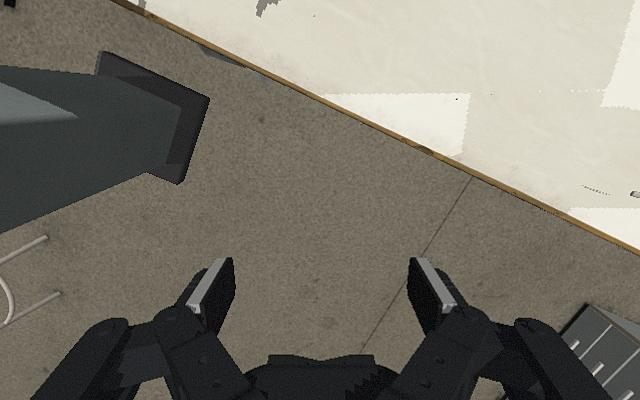

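The arm hasn't moved: the call was refused, probably because the rows must contain all six keys.

Emit:
send_rows(
  increments=[
    {"tx":0.03,"ty":-0.002,"tz":0.0,"ax":0,"ay":0,"az":3},
    {"tx":0.06,"ty":-0.005,"tz":0.001,"ax":0,"ay":0,"az":7},
    {"tx":0.1,"ty":-0.008,"tz":0.002,"ax":0,"ay":0,"az":12},
    {"tx":0.14,"ty":-0.012,"tz":0.003,"ax":0,"ay":0,"az":17},
    {"tx":0.18,"ty":-0.016,"tz":0.004,"ax":0,"ay":0,"az":22},
    {"tx":0.215,"ty":-0.019,"tz":0.004,"ax":0,"ay":0,"az":26},
    {"tx":0.24,"ty":-0.021,"tz":0.004,"ax":0,"ay":0,"az":28.5},
    {"tx":0.2565,"ty":-0.022,"tz":0.004,"ax":0,"ay":0,"az":29.7},
    {"tx":0.2565,"ty":-0.022,"tz":0.004,"ax":0,"ay":0,"az":29.7},
    {"tx":0.2565,"ty":-0.022,"tz":0.004,"ax":0,"ay":0,"az":29.7},
  ],
)

```text
time_s: 1.13
tool_pos: [0.4859, -0.4398, 0.4004]
eef_rot: [-3.139, 0.132, 0.001]
contact_force: [-0.4, -0.2, 0.4]
grip_width: 1.001
```

```bash
python3 - <<'E'
from h import *
st(); snap('wrist','w1.png'); snap('scene','s1.png')
E
```

```text
t 1.13 pos [ 0.4859 -0.4398  0.4004] yaw -4.83 z [-0.001  0.    -1.   ] F [-0.4 -0.2  0.4] M [-0.03 -0.03 -0.  ] w 1.001 q [-0.74  0.4   1.57 -0.    1.17  0.92]
```

View pics/w1.png

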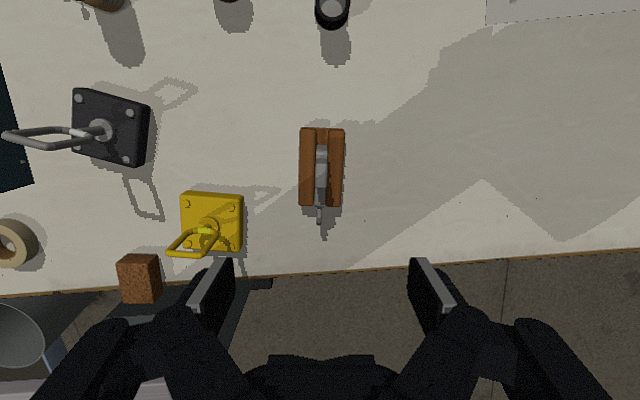

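The wrist view shows the rest at (322,167), nearly aligned with the tool. The dark anchor is at (110,127) and the yellow one at (211,222).

```bash
python3 - <<'E'
from h import *
crop('w1.png',280,110,370,230,6,'c3.png')
crop('w1.png',0,70,170,240,4.5,'c4.png')
crop('top0.png',350,190,400,285,6,'c5.png')
crop('top0.png',235,165,305,235,8,'c6.png')
E
```

```text
(no output)
```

View pics/c3.png

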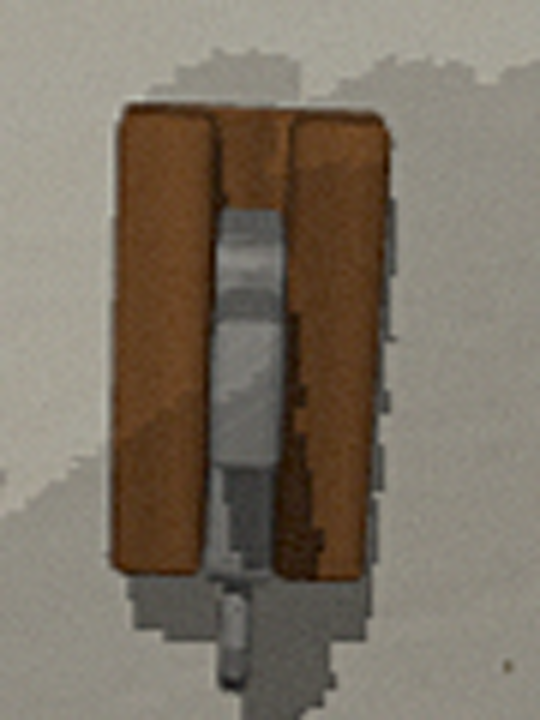

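View pics/c4.png

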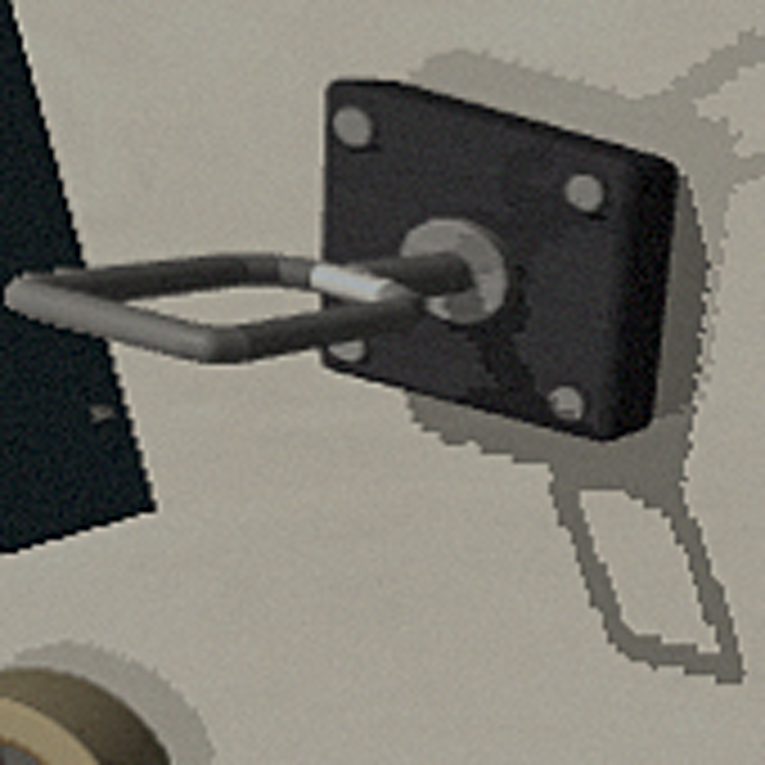

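View pics/c5.png

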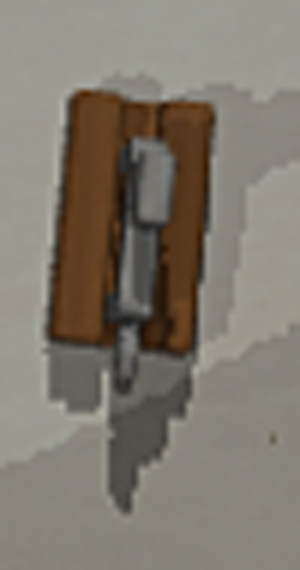

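View pics/c6.png

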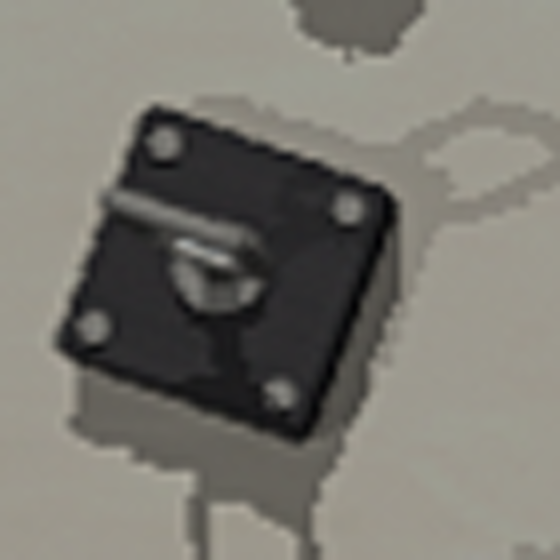

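```bash
python3 - <<'E'
from h import *
w=lambda x,y:(280+x/6,110+y/6)
t5=lambda x,y:(350+x/6,190+y/6)
print('plate tri',tri([('w1.png',*w(247,393)),('top0.png',*t5(155,181))]))
print('plate w1 front/rear',atz('w1.png',*w(248,320),.088),atz('w1.png',*w(246,466),.088),'top',atz('top0.png',*t5(155,181),.088))
for n,q in dict(LF=(125,112),LR=(114,572),RF=(387,122),RR=(363,578)).items(): print('rest',n,atz('w1.png',*w(*q),.026))
for n,q in dict(LF=(70,92),RF=(213,104),LR=(50,342),RR=(195,352)).items(): print('rest top',n,atz('top0.png',*t5(*q),.026))
t6=lambda x,y:(235+x/8,165+y/8)
S=np.array([atz('top0.png',*t6(*q),.025) for q in [(164,142),(348,208),(92,327),(279,392)]]);print(S,S.mean(0))
W=np.array([atz('w1.png',q[0]/4.5,70+q[1]/4.5,.025) for q in [(352,127),(584,191),(347,345),(567,404)]]);print(W,W.mean(0))
for s in(S,W):
  v=s[0]-s[1]+s[2]-s[3];u=s[0]-s[2]+s[1]-s[3];print('yaws',np.degrees(np.arctan2(-v[0],v[1])),np.degrees(np.arctan2(u[1],u[0])))
# bar ends
print('barL',tri([('w1.png',30/4.5,70+292/4.5),('top0.png',*t6(112,197))]),'barR',tri([('w1.png',212/4.5,70+345/4.5),('top0.png',*t6(250,240))]))
E
```

```text
plate tri [ 0.497  -0.4411  0.0839]
plate w1 front/rear [ 0.51  -0.442  0.088] [ 0.4861 -0.4396  0.088 ] top [ 0.4965 -0.4409  0.088 ]
rest LF [ 0.5377 -0.4216  0.026 ]
rest LR [ 0.4478 -0.4097  0.026 ]
rest RF [ 0.5318 -0.4699  0.026 ]
rest RR [ 0.4422 -0.4596  0.026 ]
rest top LF [ 0.5341 -0.4189  0.026 ]
rest top RF [ 0.5289 -0.4709  0.026 ]
rest top LR [ 0.4439 -0.4093  0.026 ]
rest top RR [ 0.4393 -0.4614  0.026 ]
[[ 0.5879 -0.1876  0.025 ]
 [ 0.5688 -0.238   0.025 ]
 [ 0.5372 -0.168   0.025 ]
 [ 0.5186 -0.219   0.025 ]] [ 0.553125 -0.20315   0.025   ]
[[ 0.5898 -0.1862  0.025 ]
 [ 0.5707 -0.237   0.025 ]
 [ 0.5392 -0.1671  0.025 ]
 [ 0.5198 -0.2176  0.025 ]] [ 0.554875 -0.201975  0.025   ]
yaws -20.394876082048416 -20.934700871468678
yaws -20.80975637695492 -20.772254682045848
barL [ 0.5604 -0.1873  0.1157] barR [ 0.5485 -0.2222  0.1218]
```

```bash
python3 - <<'E'
from h import *
inc([.4975,-.441,.260],-6.4); inc([.4975,-.441,.230],-6.4)
E
```

```text
t [ 0.0129 -0.0008  0.1405] a [0.   0.04 1.46] min rows 3.3838448596965907 0.20363788520358894
t [ 0.013  -0.0008  0.1705] a [0.   0.04 1.46] min rows 4.100795734120778 0.20363788520358894
```

Emit:
send_rows(
  increments=[
    {"tx":0.005,"ty":0,"tz":0.03,"ax":0,"ay":0,"az":0.7},
    {"tx":0.013,"ty":-0.001,"tz":0.065,"ax":0,"ay":0,"az":1.5},
    {"tx":0.013,"ty":-0.001,"tz":0.1,"ax":0,"ay":0,"az":1.5},
    {"tx":0.013,"ty":-0.001,"tz":0.13,"ax":0,"ay":0,"az":1.5},
    {"tx":0.013,"ty":-0.001,"tz":0.145,"ax":0,"ay":0,"az":1.5},
    {"tx":0.013,"ty":-0.001,"tz":0.158,"ax":0,"ay":0,"az":1.5},
    {"tx":0.013,"ty":-0.001,"tz":0.167,"ax":0,"ay":0,"az":1.5},
    {"tx":0.013,"ty":-0.001,"tz":0.1705,"ax":0,"ay":0,"az":1.5},
    {"tx":0.013,"ty":-0.001,"tz":0.1705,"ax":0,"ay":0,"az":1.5},
    {"tx":0.013,"ty":-0.001,"tz":0.1705,"ax":0,"ay":0,"az":1.5},
  ],
)

```text
time_s: 2.07
tool_pos: [0.4985, -0.441, 0.2312]
eef_rot: [3.136, -0.177, 0.002]
contact_force: [1.3, -0.1, 0.2]
grip_width: 1.002
```

```bash
python3 - <<'E'
from h import *
st(); snap('wrist','w2.png'); crop('w2.png',200,120,440,320,3.3,'c7.png')
E
```

```text
t 2.07 pos [ 0.4985 -0.441   0.2312] yaw -6.47 z [ 0.001 -0.001 -1.   ] F [ 1.3 -0.1  0.2] M [-0.02 -0.01  0.06] w 1.002 q [-0.73  0.6   1.66 -0.    0.88  0.96]
```

View pics/c7.png

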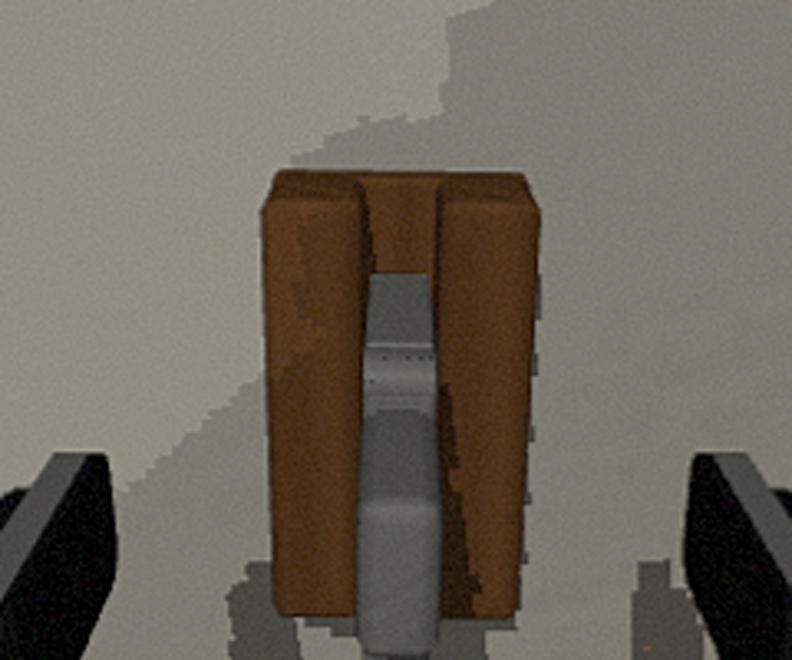

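The hook is centred between the pads: plate at crop x≈400, pads at 117 and 685. I'll close the gripper.

Emit:
send_rows(
  increments=[
    {"tx":0,"ty":0,"tz":0,"ax":0,"ay":0,"az":0},
    {"tx":0,"ty":0,"tz":0,"ax":0,"ay":0,"az":0},
    {"tx":0,"ty":0,"tz":0,"ax":0,"ay":0,"az":0},
    {"tx":0,"ty":0,"tz":0,"ax":0,"ay":0,"az":0},
    {"tx":0,"ty":0,"tz":0,"ax":0,"ay":0,"az":0},
    {"tx":0,"ty":0,"tz":0,"ax":0,"ay":0,"az":0},
    {"tx":0,"ty":0,"tz":0,"ax":0,"ay":0,"az":0},
    {"tx":0,"ty":0,"tz":0,"ax":0,"ay":0,"az":0},
    {"tx":0,"ty":0,"tz":0,"ax":0,"ay":0,"az":0},
    {"tx":0,"ty":0,"tz":0,"ax":0,"ay":0,"az":0},
  ],
  fingers=-1,
  grip_force=70,
)

```text
time_s: 2.95
tool_pos: [0.4985, -0.4405, 0.2304]
eef_rot: [3.136, -0.177, 0.001]
contact_force: [0.4, 0.5, 3.0]
grip_width: 0.129
```

```bash
python3 - <<'E'
from h import *
st(); snap('wrist','w3.png'); crop('w3.png',200,120,440,320,3.3,'c8.png')
E
```

```text
t 2.95 pos [ 0.4985 -0.4405  0.2304] yaw -6.46 z [ 0. -0. -1.] F [0.4 0.5 3. ] M [0.12 0.   0.02] w 0.129 q [-0.73  0.6   1.66  0.    0.88  0.96]
```

View pics/c8.png

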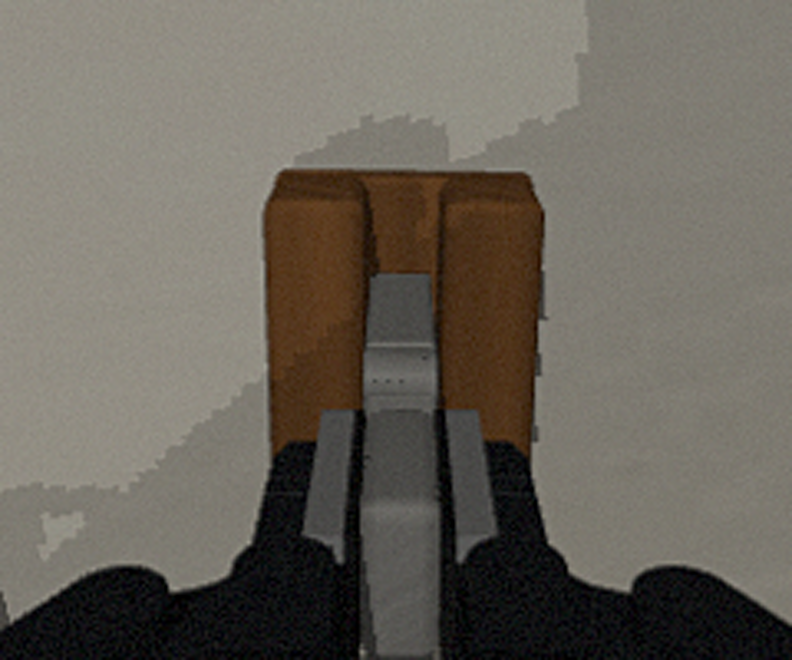

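```bash
python3 - <<'E'
from h import *
for f,y in(('w2.png',505),('w3.png',507)):
  p=atz(f,200+400/3.3,120+y/3.3,.088); d=load(f); q=R.from_rotvec(d['rot']).as_matrix().T@(p-d['pos']); print(p,q)
p=atz('w3.png',200+400/3.3,120+409/3.3,.058);print('lower front plate edge',R.from_rotvec(d['rot']).as_matrix().T@(p-d['pos']))
inc([.4985,-.4405,.33],-6.46)
E
```

```text
[ 0.5114 -0.4423  0.088 ] [ 0.01276686 -0.00025828  0.143251  ]
[ 0.5115 -0.4417  0.088 ] [ 0.01303654 -0.00029514  0.14237942]
lower front plate edge [ 0.01162435 -0.00024142  0.17237896]
t [ 0.0001  0.     -0.0996] a [ 0.01 -0.02 -0.01] min rows 2.3890222812105097 0.0030451464383696707
```

Emit:
send_rows(
  increments=[
    {"tx":0,"ty":0,"tz":-0.005,"ax":0,"ay":0,"az":0},
    {"tx":0,"ty":0,"tz":-0.015,"ax":0,"ay":0,"az":0},
    {"tx":0,"ty":0,"tz":-0.03,"ax":0,"ay":0,"az":0},
    {"tx":0,"ty":0,"tz":-0.05,"ax":0,"ay":0,"az":0},
    {"tx":0,"ty":0,"tz":-0.08,"ax":0,"ay":0,"az":0},
    {"tx":0,"ty":0,"tz":-0.11,"ax":0,"ay":0,"az":0},
    {"tx":0,"ty":0,"tz":-0.135,"ax":0,"ay":0,"az":0},
    {"tx":0,"ty":0,"tz":-0.15,"ax":0,"ay":0,"az":0},
    {"tx":0,"ty":0,"tz":-0.15,"ax":0,"ay":0,"az":0},
  ],
)

```text
time_s: 3.75
tool_pos: [0.499, -0.441, 0.3849]
eef_rot: [3.133, -0.177, 0.008]
contact_force: [0.5, -0.6, -2.1]
grip_width: 0.127
```

```bash
python3 - <<'E'
from h import *
st(); inc([.498,-.1835,.38],-20.7)
E
```

```text
t 3.75 pos [ 0.499  -0.441   0.3849] yaw -6.46 z [ 0.005 -0.004 -1.   ] F [ 0.5 -0.6 -2.1] M [-0.01  0.02 -0.  ] w 0.127 q [-0.73  0.43  1.56 -0.    1.14  0.96]
t [-0.03   -0.2558  0.0038] a [ 0.17 -0.33 14.24] min rows 6.176656219762931 1.9897355171908608
```

Emit:
send_rows(
  increments=[
    {"tx":-0.002,"ty":-0.015,"tz":0,"ax":0,"ay":0,"az":1},
    {"tx":-0.005,"ty":-0.045,"tz":0,"ax":0,"ay":0,"az":3},
    {"tx":-0.01,"ty":-0.08,"tz":0,"ax":0,"ay":0,"az":5},
    {"tx":-0.014,"ty":-0.12,"tz":0,"ax":0,"ay":0,"az":7},
    {"tx":-0.019,"ty":-0.16,"tz":0,"ax":0,"ay":0,"az":9},
    {"tx":-0.023,"ty":-0.2,"tz":0,"ax":0,"ay":0,"az":11},
    {"tx":-0.027,"ty":-0.23,"tz":0,"ax":0,"ay":0,"az":13},
    {"tx":-0.029,"ty":-0.248,"tz":0,"ax":0,"ay":0,"az":14},
    {"tx":-0.03,"ty":-0.256,"tz":0,"ax":0,"ay":0,"az":14.2},
    {"tx":-0.03,"ty":-0.256,"tz":0,"ax":0,"ay":0,"az":14.2},
    {"tx":-0.03,"ty":-0.256,"tz":0,"ax":0,"ay":0,"az":14.2},
  ],
)

```text
time_s: 4.67
tool_pos: [0.4974, -0.1829, 0.3798]
eef_rot: [3.091, -0.561, -0.001]
contact_force: [-0.4, -0.5, -2.8]
grip_width: 0.129
```

```bash
python3 - <<'E'
from h import *
st(); snap('wrist','w4.png'); snap('scene','s4.png')
E
```

```text
t 4.67 pos [ 0.4974 -0.1829  0.3798] yaw -20.58 z [-0. -0. -1.] F [-0.4 -0.5 -2.8] M [-0.08 -0.08 -0.02] w 0.129 q [-0.36  0.23  1.86 -0.    1.05  1.58]
```

View pics/w4.png

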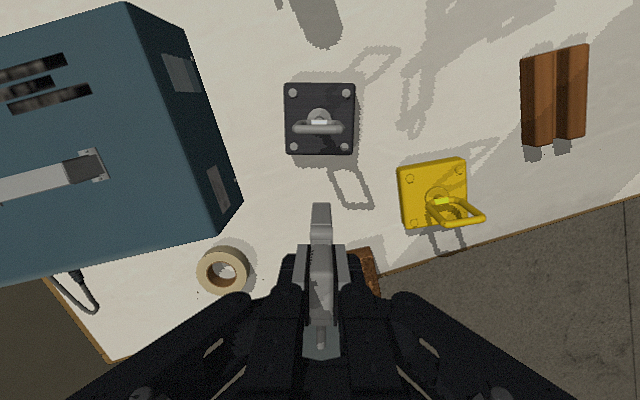

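View pics/s4.png

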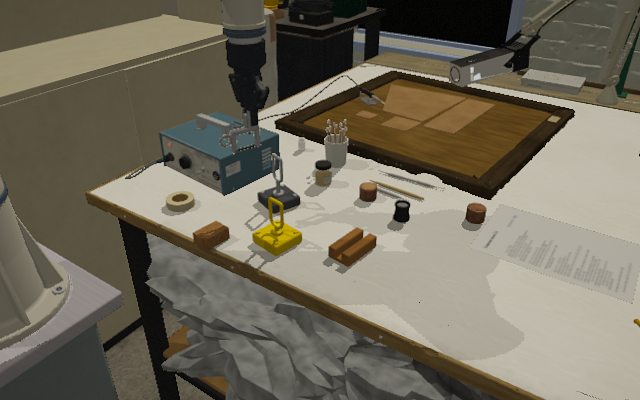

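```bash
python3 - <<'E'
from h import *
crop('w4.png',270,70,370,170,7,'c9.png')
crop('w4.png',260,180,380,380,3,'c10.png')
crop('s4.png',230,140,320,220,8,'c11.png')
E
```

```text
(no output)
```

View pics/c9.png

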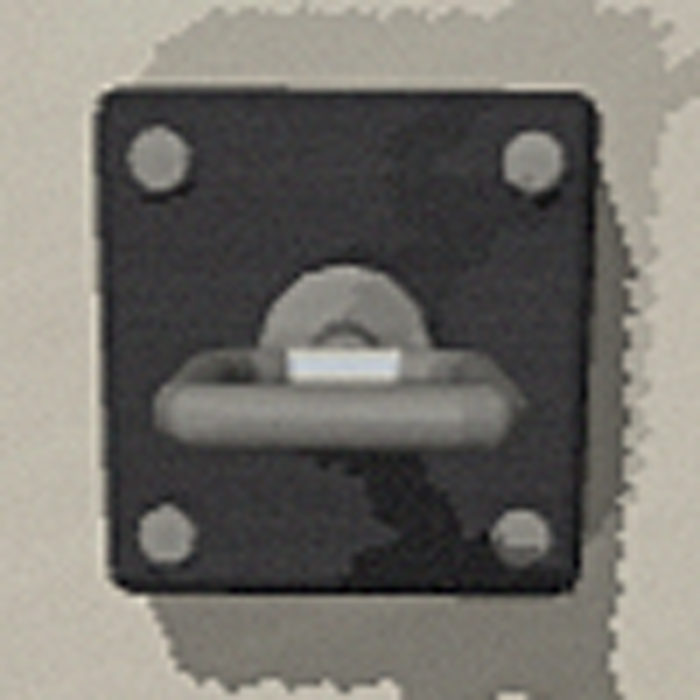

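View pics/c11.png

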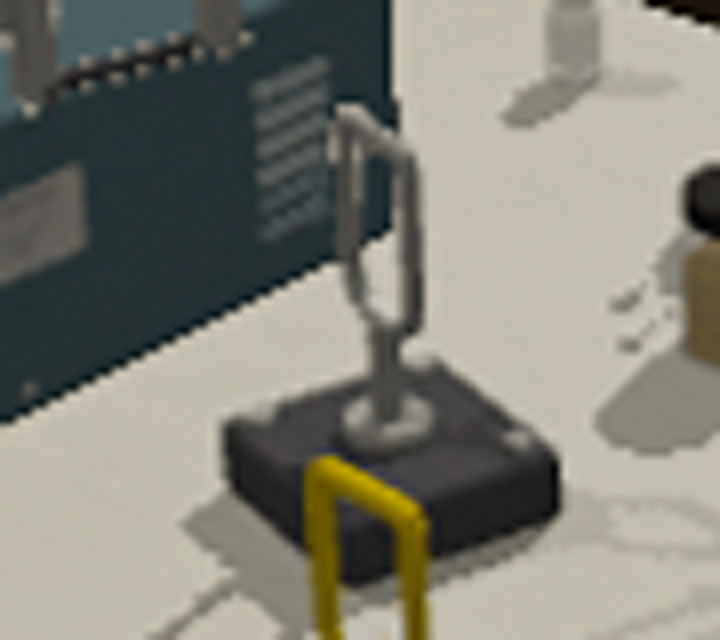

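View pics/c10.png

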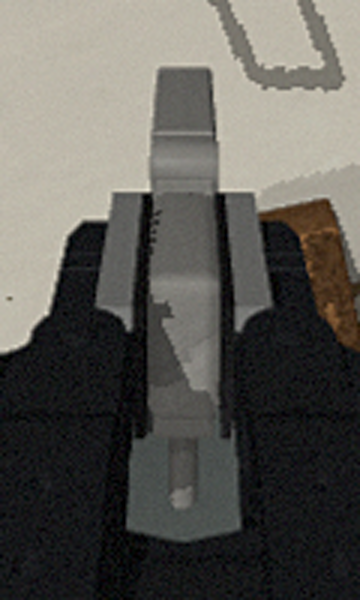

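```bash
python3 - <<'E'
from h import *
c9=lambda x,y:(270+x/7,70+y/7)
S=np.array([atz('w4.png',*c9(*q),.0255) for q in [(158,158),(532,160),(166,534),(521,537)]]);C=S.mean(0);print(C)
v=S[0]-S[1]+S[2]-S[3];u=S[0]-S[2]+S[1]-S[3];print('yaws',np.degrees(np.arctan2(-v[0],v[1])),np.degrees(np.arctan2(u[1],u[0])))
for z in(.096,.105,.115,.126):
  p=atz('w4.png',*c9(336,413),z);L=np.linalg.norm(atz('w4.png',*c9(155,413),z)-atz('w4.png',*c9(520,413),z));d=p-C;a=np.radians(-20.7)
  print(z,p,'len',L.round(4),'off along hook x',(d[0]*np.cos(a)+d[1]*np.sin(a)).round(4),'y',(-d[0]*np.sin(a)+d[1]*np.cos(a)).round(4))
s=lambda x,y:(230+x/8,140+y/8)
print('tri',tri([('w4.png',*c9(336,413)),('s4.png',*s(378,136))]))
d=load('w4.png')
# plate front top edge in tool frame, bow front top
print(d['rotation'],proj('w4.png',d['pos']+R.from_rotvec(d['rot']).as_matrix()@np.array([[.013,0,.1424],[.013,0,.1724],[.02,0,.1794],[.02,0,.2224]]).T.T.dot(np.eye(3)) if 0 else np.array([d['pos']+R.from_rotvec(d['rot']).as_matrix()@np.array(k) for k in ([.013,0,.1424],[.013,0,.1724],[.02,0,.1794],[.02,0,.2224])])))
E
```

```text
[ 0.554775 -0.202175  0.0255  ]
yaws -21.0222585888027 -20.984219723144903
0.096 [ 0.5534 -0.2009  0.096 ] len 0.0426 off along hook x -0.0017 y 0.0007
0.105 [ 0.5542 -0.2013  0.105 ] len 0.0411 off along hook x -0.0008 y 0.0006
0.115 [ 0.5551 -0.2017  0.115 ] len 0.0394 off along hook x 0.0001 y 0.0006
0.126 [ 0.5561 -0.2022  0.126 ] len 0.0376 off along hook x 0.0012 y 0.0004
tri [ 0.5557 -0.2023  0.1176]
[[-0.35278583 -0.88634763 -0.29988338]
 [-0.93570343  0.33455851  0.11193608]
 [ 0.00111426  0.32009137 -0.94738602]] [[322.9 273.4]
 [322.5 241.2]
 [322.4 223.4]
 [322.  197.8]]
```

```bash
python3 - <<'E'
from h import *
inc([.552,-.2009,.36],-20.9)
E
```

```text
t [ 0.0571 -0.0032  0.0199] a [0.02 0.   0.22] min rows 1.4530891606477232 0.031187364669739898
```

Emit:
send_rows(
  increments=[
    {"tx":0.012,"ty":-0.001,"tz":0,"ax":0,"ay":0,"az":0.1},
    {"tx":0.028,"ty":-0.002,"tz":0,"ax":0,"ay":0,"az":0.2},
    {"tx":0.045,"ty":-0.003,"tz":0,"ax":0,"ay":0,"az":0.3},
    {"tx":0.0571,"ty":-0.0032,"tz":0.005,"ax":0,"ay":0,"az":0.3},
    {"tx":0.0571,"ty":-0.0032,"tz":0.012,"ax":0,"ay":0,"az":0.3},
    {"tx":0.0571,"ty":-0.0032,"tz":0.018,"ax":0,"ay":0,"az":0.3},
    {"tx":0.0571,"ty":-0.0032,"tz":0.02,"ax":0,"ay":0,"az":0.3},
    {"tx":0.0571,"ty":-0.0032,"tz":0.02,"ax":0,"ay":0,"az":0.3},
    {"tx":0.0571,"ty":-0.0032,"tz":0.02,"ax":0,"ay":0,"az":0.3},
    {"tx":0.0571,"ty":-0.0032,"tz":0.02,"ax":0,"ay":0,"az":0.3},
  ],
)

```text
time_s: 5.6
tool_pos: [0.5516, -0.1998, 0.3605]
eef_rot: [3.089, -0.571, 0.0]
contact_force: [0.1, -0.2, -1.7]
grip_width: 0.128
```

```bash
python3 - <<'E'
from h import *
st(); snap('wrist','w5.png'); snap('scene','s5.png'); crop('w5.png',240,100,400,300,3,'c12.png');crop('s5.png',220,110,350,220,6,'c13.png'); inc([.552,-.2009,.36],-20.9)
E
```

```text
t 5.6 pos [ 0.5516 -0.1998  0.3605] yaw -20.96 z [ 0. -0. -1.] F [ 0.1 -0.2 -1.7] M [ 0.   -0.05 -0.01] w 0.128 q [-0.35  0.34  1.76 -0.    1.04  1.59]
t [0.0006 0.001  0.0007] a [-0.   -0.04 -0.06] min rows 0.031505069237024334 0.009413509879824465
```

View pics/c12.png

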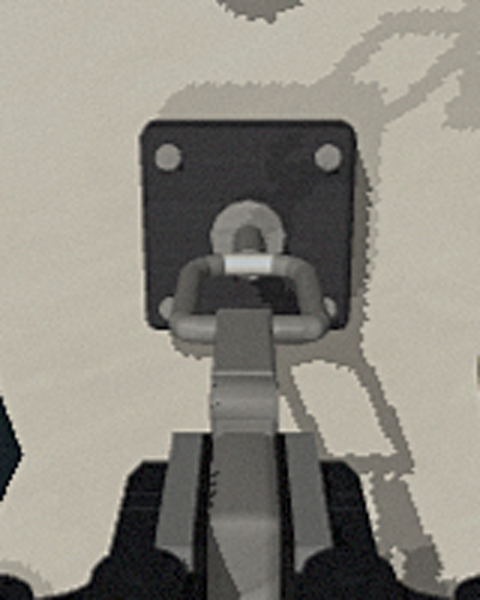

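View pics/c13.png

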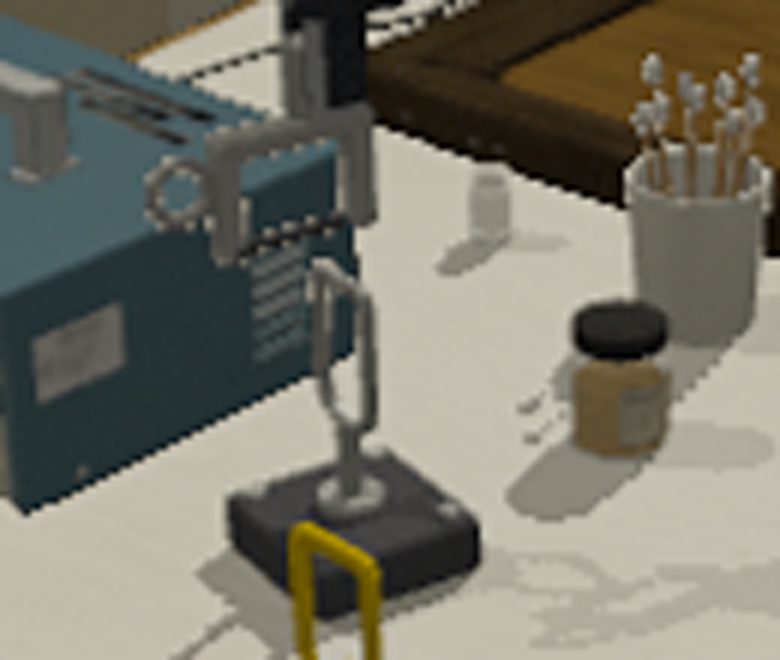

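```bash
python3 - <<'E'
from h import *
o=[('w4.png',270+336/7,70+413/7),('w5.png',240+249/3,100+328/3),('w1.png',(30+212)/9,70+(292+345)/9)]
print(tri(o[:2]),tri(o))
print('s5',tri([o[1],('s5.png',220+345/6,110+278/6)]), tri(o+[('s5.png',220+345/6,110+278/6)]))
for z in(.1,.108,.116,.124): print(z,[atz(*k,z) for k in o])
E
```

```text
[ 0.5553 -0.2019  0.118 ] [ 0.5552 -0.2019  0.1165]
s5 [ 0.5561 -0.2027  0.1193] [ 0.5557 -0.2026  0.1186]
0.1 [array([ 0.5537, -0.2011,  0.1   ]), array([ 0.5489, -0.1997,  0.1   ]), array([ 0.5545, -0.1862,  0.1   ])]
0.108 [array([ 0.5545, -0.2014,  0.108 ]), array([ 0.5518, -0.2008,  0.108 ]), array([ 0.555 , -0.1939,  0.108 ])]
0.116 [array([ 0.5552, -0.2017,  0.116 ]), array([ 0.5546, -0.2018,  0.116 ]), array([ 0.5554, -0.2017,  0.116 ])]
0.124 [array([ 0.5559, -0.2021,  0.124 ]), array([ 0.5574, -0.2028,  0.124 ]), array([ 0.5559, -0.2094,  0.124 ])]
```

Emit:
send_rows(
  increments=[
    {"tx":0.0005,"ty":0.0005,"tz":0.004,"ax":0,"ay":0,"az":0},
    {"tx":0.001,"ty":0.001,"tz":0.009,"ax":0,"ay":0,"az":0},
    {"tx":0.001,"ty":0.001,"tz":0.012,"ax":0,"ay":0,"az":0},
    {"tx":0.001,"ty":0.001,"tz":0.013,"ax":0,"ay":0,"az":0},
    {"tx":0.001,"ty":0.001,"tz":0.014,"ax":0,"ay":0,"az":0},
    {"tx":0.001,"ty":0.001,"tz":0.014,"ax":0,"ay":0,"az":0},
    {"tx":0.001,"ty":0.001,"tz":0.014,"ax":0,"ay":0,"az":0},
    {"tx":0.001,"ty":0.001,"tz":0.014,"ax":0,"ay":0,"az":0},
  ],
)

```text
time_s: 6.37
tool_pos: [0.5525, -0.2012, 0.3463]
eef_rot: [3.089, -0.571, 0.0]
contact_force: [-0.5, 0.3, -1.8]
grip_width: 0.129
```

```bash
python3 - <<'E'
from h import *
st(); snap('wrist','w6.png'); snap('scene','s6.png'); crop('w6.png',240,140,400,300,4,'c14.png');crop('s6.png',240,120,310,210,7,'c15.png'); inc([.5523,-.2009,.3464],-20.9)
E
```

```text
t 6.37 pos [ 0.5525 -0.2012  0.3463] yaw -20.96 z [ 0. -0. -1.] F [-0.5  0.3 -1.8] M [0.01 0.   0.01] w 0.129 q [-0.35  0.36  1.77  0.    1.01  1.58]
t [-0.0003 -0.0001 -0.0001] a [-0.   -0.02 -0.06] min rows 0.008062555070655697 0.00846360926139267
```

View pics/c14.png

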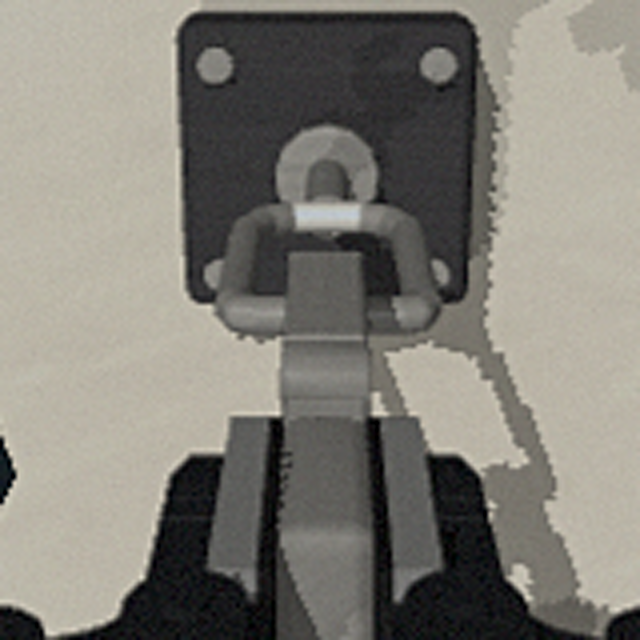

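View pics/c15.png

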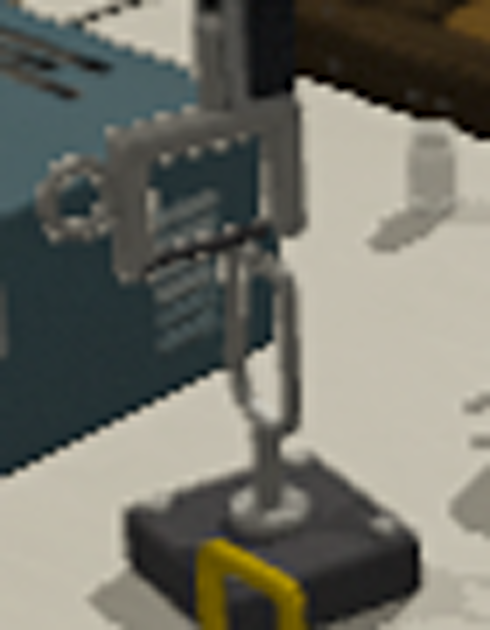

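The bar lies just under the front end of the gate, so I'll press down slowly and watch the force.

Emit:
send_rows(
  increments=[
    {"tx":0,"ty":0,"tz":0.001,"ax":0,"ay":0,"az":0},
    {"tx":0,"ty":0,"tz":0.002,"ax":0,"ay":0,"az":0},
    {"tx":0,"ty":0,"tz":0.003,"ax":0,"ay":0,"az":0},
    {"tx":0,"ty":0,"tz":0.004,"ax":0,"ay":0,"az":0},
    {"tx":0,"ty":0,"tz":0.005,"ax":0,"ay":0,"az":0},
    {"tx":0,"ty":0,"tz":0.006,"ax":0,"ay":0,"az":0},
  ],
)

```text
time_s: 6.97
tool_pos: [0.5525, -0.2012, 0.3403]
eef_rot: [3.089, -0.571, 0.0]
contact_force: [-0.0, 0.6, -0.3]
grip_width: 0.125
```

```bash
python3 -c "
from h import *
st()"
```

```text
t 6.97 pos [ 0.5525 -0.2012  0.3403] yaw -20.96 z [ 0. -0. -1.] F [-0.   0.6 -0.3] M [0.06 0.16 0.03] w 0.125 q [-0.35  0.36  1.77 -0.    1.    1.58]
```

Emit:
send_rows(
  increments=[
    {"tx":0,"ty":0,"tz":0.001,"ax":0,"ay":0,"az":0},
    {"tx":0,"ty":0,"tz":0.002,"ax":0,"ay":0,"az":0},
    {"tx":0,"ty":0,"tz":0.003,"ax":0,"ay":0,"az":0},
    {"tx":0,"ty":0,"tz":0.004,"ax":0,"ay":0,"az":0},
  ],
)

```text
time_s: 7.3
tool_pos: [0.5525, -0.2011, 0.3362]
eef_rot: [3.089, -0.571, 0.0]
contact_force: [-0.3, 0.6, 1.8]
grip_width: 0.127
```

```bash
python3 -c "
from h import *
st(); snap('scene','s7.png');crop('s7.png',240,120,310,210,7,'c16.png')"
```

```text
t 7.3 pos [ 0.5525 -0.2011  0.3362] yaw -20.96 z [ 0. -0. -1.] F [-0.3  0.6  1.8] M [ 0.03  0.08 -0.01] w 0.127 q [-0.35  0.37  1.78  0.    0.99  1.58]
```

View pics/c16.png

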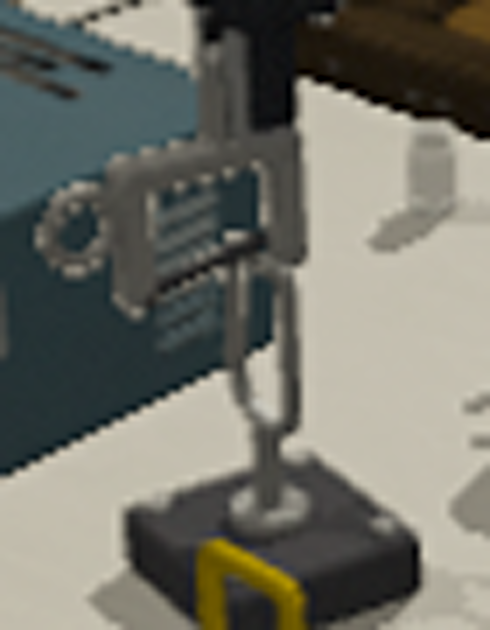

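The gate is visibly yielding at about 4 N net, so I'll carry on.

Emit:
send_rows(
  increments=[
    {"tx":0,"ty":0,"tz":0.0015,"ax":0,"ay":0,"az":0},
    {"tx":0,"ty":0,"tz":0.003,"ax":0,"ay":0,"az":0},
    {"tx":0,"ty":0,"tz":0.0045,"ax":0,"ay":0,"az":0},
    {"tx":0,"ty":0,"tz":0.006,"ax":0,"ay":0,"az":0},
    {"tx":0,"ty":0,"tz":0.0075,"ax":0,"ay":0,"az":0},
    {"tx":0,"ty":0,"tz":0.009,"ax":0,"ay":0,"az":0},
    {"tx":0,"ty":0,"tz":0.0105,"ax":0,"ay":0,"az":0},
    {"tx":0,"ty":0,"tz":0.012,"ax":0,"ay":0,"az":0},
  ],
)

```text
time_s: 8.02
tool_pos: [0.5524, -0.2011, 0.324]
eef_rot: [-3.089, 0.571, 0.0]
contact_force: [-0.5, -0.1, 2.8]
grip_width: 0.127
```

```bash
python3 -c "
from h import *
st(); snap('scene','s8.png');crop('s8.png',240,120,310,210,7,'c17.png')"
```

```text
t 8.02 pos [ 0.5524 -0.2011  0.324 ] yaw -20.96 z [-0.  0. -1.] F [-0.5 -0.1  2.8] M [ 0.03  0.06 -0.06] w 0.127 q [-0.35  0.38  1.79 -0.    0.97  1.58]
```

View pics/c17.png

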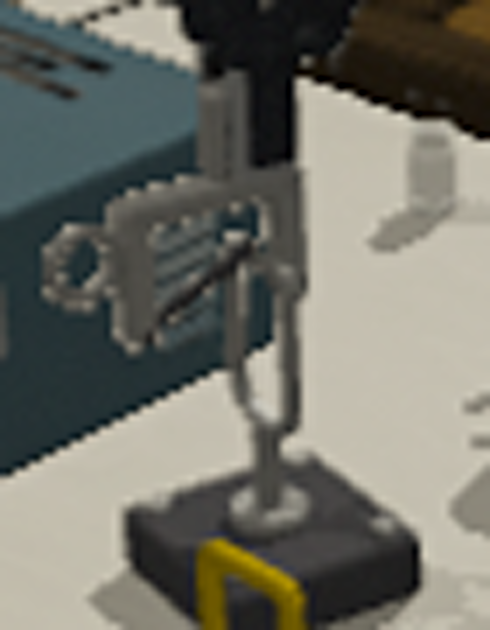

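Emit:
send_rows(
  increments=[
    {"tx":0,"ty":0,"tz":0.0015,"ax":0,"ay":0,"az":0},
    {"tx":0,"ty":0,"tz":0.003,"ax":0,"ay":0,"az":0},
    {"tx":0,"ty":0,"tz":0.0045,"ax":0,"ay":0,"az":0},
    {"tx":0,"ty":0,"tz":0.006,"ax":0,"ay":0,"az":0},
    {"tx":0,"ty":0,"tz":0.0075,"ax":0,"ay":0,"az":0},
    {"tx":0,"ty":0,"tz":0.009,"ax":0,"ay":0,"az":0},
    {"tx":0,"ty":0,"tz":0.0105,"ax":0,"ay":0,"az":0},
    {"tx":0,"ty":0,"tz":0.012,"ax":0,"ay":0,"az":0},
  ],
)

```text
time_s: 8.73
tool_pos: [0.5527, -0.2012, 0.3119]
eef_rot: [3.089, -0.571, 0.001]
contact_force: [0.3, 0.7, -1.9]
grip_width: 0.127
```

```bash
python3 -c "
from h import *
st(); snap('scene','s9.png');crop('s9.png',240,120,310,210,7,'c18.png')"
```

```text
t 8.73 pos [ 0.5527 -0.2012  0.3119] yaw -20.96 z [ 0.001 -0.    -1.   ] F [ 0.3  0.7 -1.9] M [-0.05  0.    0.01] w 0.127 q [-0.35  0.4   1.79 -0.    0.95  1.58]
```

View pics/c18.png

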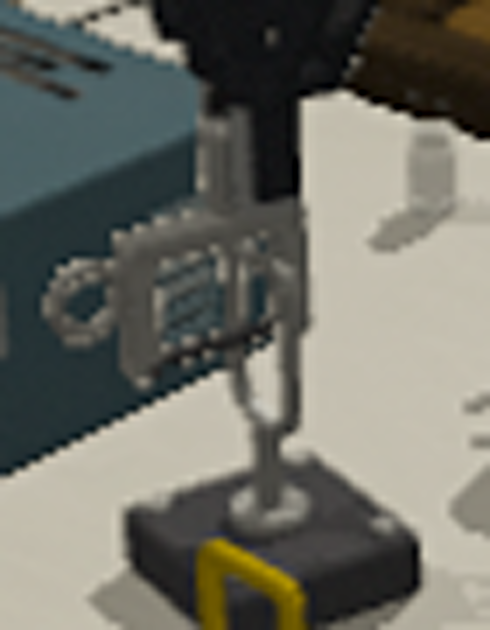

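The gate has snapped shut (line visible at crop (205,350)) with the bar inside the loop, and the force is back to the hook's weight. I'll rise 4 mm so the bar sits at mid-bow, then pull tail first in small steps.

Emit:
send_rows(
  increments=[
    {"tx":0,"ty":0,"tz":-0.001,"ax":0,"ay":0,"az":0},
    {"tx":0,"ty":0,"tz":-0.0025,"ax":0,"ay":0,"az":0},
    {"tx":0,"ty":0,"tz":-0.004,"ax":0,"ay":0,"az":0},
    {"tx":-0.001,"ty":0,"tz":-0.004,"ax":0,"ay":0,"az":0},
    {"tx":-0.002,"ty":0,"tz":-0.004,"ax":0,"ay":0,"az":0},
    {"tx":-0.0025,"ty":0,"tz":-0.004,"ax":0,"ay":0,"az":0},
    {"tx":-0.003,"ty":0,"tz":-0.004,"ax":0,"ay":0,"az":0},
    {"tx":-0.003,"ty":0,"tz":-0.004,"ax":0,"ay":0,"az":0},
    {"tx":-0.003,"ty":0,"tz":-0.004,"ax":0,"ay":0,"az":0},
  ],
)

```text
time_s: 9.53
tool_pos: [0.55, -0.2002, 0.3164]
eef_rot: [3.089, -0.571, 0.002]
contact_force: [2.8, -1.5, -2.9]
grip_width: 0.131
```

```bash
python3 -c "
from h import *
st()"
```

```text
t 9.53 pos [ 0.55   -0.2002  0.3164] yaw -20.96 z [ 0.001 -0.    -1.   ] F [ 2.8 -1.5 -2.9] M [-0.23 -0.65 -0.  ] w 0.131 q [-0.35  0.39  1.8  -0.    0.95  1.58]
```

Emit:
send_rows(
  increments=[
    {"tx":-0.0003,"ty":0,"tz":0,"ax":0,"ay":0,"az":0},
    {"tx":-0.0006,"ty":0,"tz":0,"ax":0,"ay":0,"az":0},
    {"tx":-0.0006,"ty":0,"tz":0,"ax":0,"ay":0,"az":0},
  ],
)

```text
time_s: 9.78
tool_pos: [0.5497, -0.2, 0.3165]
eef_rot: [3.089, -0.571, 0.003]
contact_force: [6.0, -1.1, -3.7]
grip_width: 0.126
```

```bash
python3 -c "
from h import *
st()"
```

```text
t 9.78 pos [ 0.5497 -0.2     0.3165] yaw -20.96 z [ 0.002 -0.001 -1.   ] F [ 6.  -1.1 -3.7] M [-0.44 -1.09  0.01] w 0.126 q [-0.35  0.39  1.8  -0.    0.95  1.59]
```

Emit:
send_rows(
  increments=[
    {"tx":-0.0004,"ty":0,"tz":0,"ax":0,"ay":0,"az":0},
    {"tx":-0.0008,"ty":0,"tz":0,"ax":0,"ay":0,"az":0},
    {"tx":-0.0011,"ty":0,"tz":0,"ax":0,"ay":0,"az":0},
    {"tx":-0.0011,"ty":0,"tz":0,"ax":0,"ay":0,"az":0},
    {"tx":-0.0011,"ty":0,"tz":0,"ax":0,"ay":0,"az":0},
  ],
)

```text
time_s: 10.2
tool_pos: [0.5492, -0.1999, 0.3165]
eef_rot: [3.089, -0.571, 0.006]
contact_force: [8.4, -2.5, -6.5]
grip_width: 0.124
```

```bash
python3 -c "
from h import *
st()"
```

```text
t 10.2 pos [ 0.5492 -0.1999  0.3165] yaw -20.96 z [ 0.004 -0.001 -1.   ] F [ 8.4 -2.5 -6.5] M [-0.55 -1.6  -0.02] w 0.124 q [-0.35  0.39  1.8  -0.    0.95  1.59]
```

Emit:
send_rows(
  increments=[
    {"tx":-0.0004,"ty":0,"tz":0.0003,"ax":0,"ay":0,"az":0},
    {"tx":-0.0007,"ty":0,"tz":0.0006,"ax":0,"ay":0,"az":0},
    {"tx":-0.0007,"ty":0,"tz":0.0006,"ax":0,"ay":0,"az":0},
    {"tx":-0.0007,"ty":0,"tz":0.0006,"ax":0,"ay":0,"az":0},
    {"tx":-0.0007,"ty":0,"tz":0.0006,"ax":0,"ay":0,"az":0},
    {"tx":-0.0007,"ty":0,"tz":0.0006,"ax":0,"ay":0,"az":0},
  ],
)

```text
time_s: 10.7
tool_pos: [0.5489, -0.1997, 0.3164]
eef_rot: [3.088, -0.571, 0.008]
contact_force: [7.9, -2.9, -2.9]
grip_width: 0.129
```

```bash
python3 -c "
from h import *
st(); snap('scene','s10.png');crop('s10.png',240,120,310,210,7,'c19.png')"
```

```text
t 10.7 pos [ 0.5489 -0.1997  0.3164] yaw -20.96 z [ 0.005 -0.002 -1.   ] F [ 7.9 -2.9 -2.9] M [-0.6  -1.67 -0.  ] w 0.129 q [-0.35  0.39  1.8  -0.    0.95  1.59]
```

View pics/c19.png

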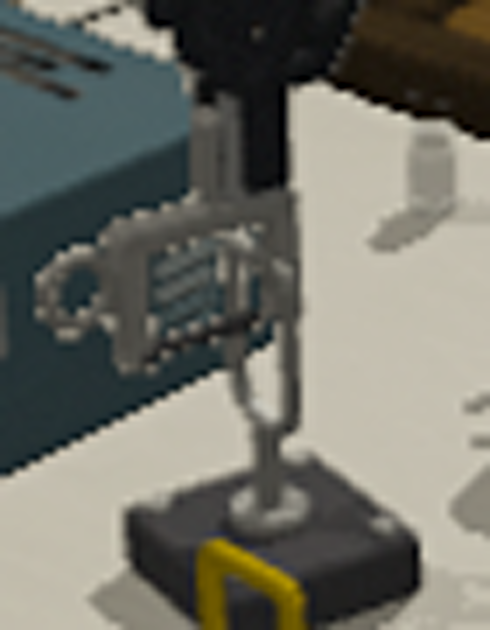

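Emit:
send_rows(
  increments=[
    {"tx":-0.0004,"ty":0,"tz":0,"ax":0,"ay":0,"az":0},
    {"tx":-0.0008,"ty":0,"tz":0,"ax":0,"ay":0,"az":0},
    {"tx":-0.0012,"ty":0,"tz":0,"ax":0,"ay":0,"az":0},
    {"tx":-0.0012,"ty":0,"tz":0,"ax":0,"ay":0,"az":0},
    {"tx":-0.0012,"ty":0,"tz":0,"ax":0,"ay":0,"az":0},
    {"tx":-0.0012,"ty":0,"tz":0,"ax":0,"ay":0,"az":0},
  ],
)

```text
time_s: 11.25
tool_pos: [0.5483, -0.1995, 0.3165]
eef_rot: [3.088, -0.571, 0.011]
contact_force: [11.6, -3.9, -6.6]
grip_width: 0.126
```

```bash
python3 -c "
from h import *
st()"
```

```text
t 11.25 pos [ 0.5483 -0.1995  0.3165] yaw -20.96 z [ 0.007 -0.002 -1.   ] F [11.6 -3.9 -6.6] M [-0.89 -2.3   0.03] w 0.126 q [-0.35  0.39  1.8  -0.    0.94  1.59]
```

Emit:
send_rows(
  increments=[
    {"tx":0,"ty":0,"tz":0,"ax":0,"ay":0,"az":0},
    {"tx":0,"ty":0,"tz":0,"ax":0,"ay":0,"az":0},
    {"tx":0,"ty":0,"tz":0,"ax":0,"ay":0,"az":0},
    {"tx":0,"ty":0,"tz":0,"ax":0,"ay":0,"az":0},
    {"tx":0,"ty":0,"tz":0,"ax":0,"ay":0,"az":0},
    {"tx":0.001,"ty":0,"tz":0,"ax":0,"ay":0,"az":0},
    {"tx":0.002,"ty":0,"tz":0,"ax":0,"ay":0,"az":0},
    {"tx":0.003,"ty":0,"tz":0,"ax":0,"ay":0,"az":0},
    {"tx":0.0045,"ty":0,"tz":0,"ax":0,"ay":0,"az":0},
    {"tx":0.0045,"ty":0,"tz":0,"ax":0,"ay":0,"az":0},
  ],
)

```text
time_s: 12.08
tool_pos: [0.5505, -0.2003, 0.3155]
eef_rot: [-3.089, 0.571, 0.001]
contact_force: [2.5, -0.9, -0.8]
grip_width: 0.126
```

```bash
python3 -c "
from h import *
st(); snap('scene','s11.png');crop('s11.png',240,120,310,210,7,'c20.png');snap('wrist','w11.png')"
```

```text
t 12.08 pos [ 0.5505 -0.2003  0.3155] yaw -20.96 z [-0.001  0.    -1.   ] F [ 2.5 -0.9 -0.8] M [-0.21 -0.47  0.08] w 0.126 q [-0.35  0.39  1.8   0.    0.95  1.58]
```

View pics/c20.png

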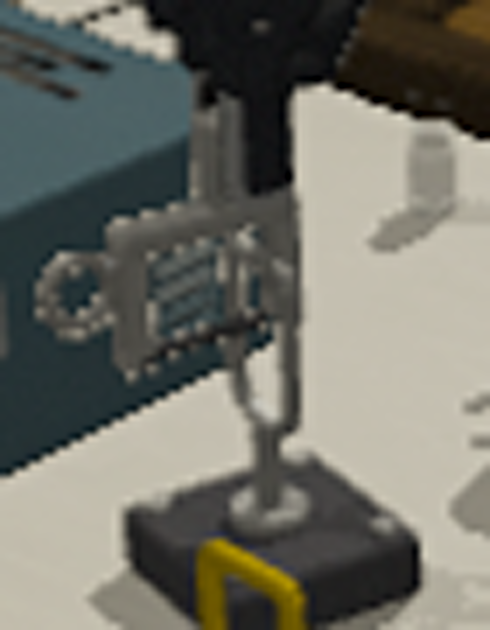

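View pics/w11.png

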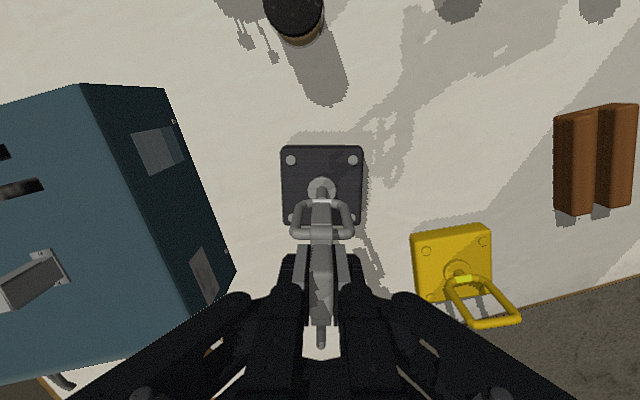

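The bar is inside the bow at wrist pixel (321,232) and the gate is shut. I'll lower so the spine comes near the bar before letting go.

Emit:
send_rows(
  increments=[
    {"tx":0.0005,"ty":0,"tz":0.0015,"ax":0,"ay":0,"az":0},
    {"tx":0.001,"ty":0,"tz":0.003,"ax":0,"ay":0,"az":0},
    {"tx":0.001,"ty":0,"tz":0.0045,"ax":0,"ay":0,"az":0},
    {"tx":0.001,"ty":0,"tz":0.006,"ax":0,"ay":0,"az":0},
    {"tx":0.001,"ty":0,"tz":0.007,"ax":0,"ay":0,"az":0},
    {"tx":0.001,"ty":0,"tz":0.008,"ax":0,"ay":0,"az":0},
    {"tx":0.001,"ty":0,"tz":0.008,"ax":0,"ay":0,"az":0},
  ],
)

```text
time_s: 12.77
tool_pos: [0.5513, -0.2007, 0.3072]
eef_rot: [-3.089, 0.571, 0.001]
contact_force: [0.4, -0.4, -1.1]
grip_width: 0.126
```

```bash
python3 -c "
from h import *
st()"
```

```text
t 12.77 pos [ 0.5513 -0.2007  0.3072] yaw -20.96 z [-0.001  0.    -1.   ] F [ 0.4 -0.4 -1.1] M [-0.01 -0.   -0.03] w 0.126 q [-0.35  0.4   1.8   0.    0.94  1.58]
```

Emit:
send_rows(
  increments=[
    {"tx":0,"ty":0,"tz":0.0007,"ax":0,"ay":0,"az":0},
    {"tx":0,"ty":0,"tz":0.0014,"ax":0,"ay":0,"az":0},
    {"tx":0,"ty":0,"tz":0.002,"ax":0,"ay":0,"az":0},
    {"tx":0,"ty":0,"tz":0.0025,"ax":0,"ay":0,"az":0},
    {"tx":0,"ty":0,"tz":0.0025,"ax":0,"ay":0,"az":0},
  ],
)

```text
time_s: 13.18
tool_pos: [0.5515, -0.2008, 0.3055]
eef_rot: [3.089, -0.571, 0.0]
contact_force: [-2.6, 0.0, 3.6]
grip_width: 0.129
```

```bash
python3 -c "
from h import *
st()"
```

```text
t 13.18 pos [ 0.5515 -0.2008  0.3055] yaw -20.96 z [ 0. -0. -1.] F [-2.6  0.   3.6] M [0.11 0.23 0.01] w 0.129 q [-0.35  0.41  1.8   0.    0.93  1.58]
```

The spine bears on the bar. I'll ease off slightly and open partway.

Emit:
send_rows(
  increments=[
    {"tx":0,"ty":0,"tz":-0.001,"ax":0,"ay":0,"az":0},
    {"tx":0,"ty":0,"tz":-0.001,"ax":0,"ay":0,"az":0},
  ],
)

```text
time_s: 13.35
tool_pos: [0.5515, -0.2007, 0.3062]
eef_rot: [3.089, -0.571, 0.0]
contact_force: [1.0, 0.1, -2.0]
grip_width: 0.127
```

Emit:
send_rows(
  increments=[
    {"tx":0,"ty":0,"tz":0,"ax":0,"ay":0,"az":0},
    {"tx":0,"ty":0,"tz":0,"ax":0,"ay":0,"az":0},
    {"tx":0,"ty":0,"tz":0,"ax":0,"ay":0,"az":0},
    {"tx":0,"ty":0,"tz":0,"ax":0,"ay":0,"az":0},
    {"tx":0,"ty":0,"tz":0,"ax":0,"ay":0,"az":0},
    {"tx":0,"ty":0,"tz":0,"ax":0,"ay":0,"az":0},
  ],
  fingers=-0.2,
)

```text
time_s: 13.85
tool_pos: [0.5515, -0.2008, 0.3061]
eef_rot: [3.089, -0.571, 0.0]
contact_force: [0.7, 0.1, -0.9]
grip_width: 0.4
```

```bash
python3 -c "
from h import *
st(); snap('scene','s12.png');crop('s12.png',240,120,310,210,7,'c21.png');snap('wrist','w12.png')"
```

```text
t 13.85 pos [ 0.5515 -0.2008  0.3061] yaw -20.96 z [ 0. -0. -1.] F [ 0.7  0.1 -0.9] M [-0.01 -0.    0.07] w 0.4 q [-0.35  0.41  1.8   0.    0.93  1.58]
```

View pics/c21.png

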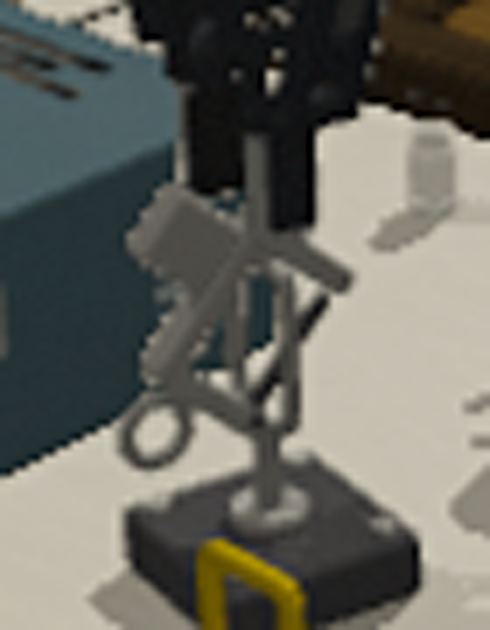

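View pics/w12.png

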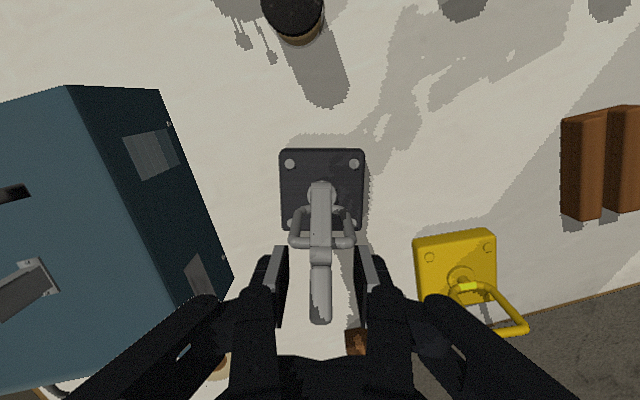

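The hook has swung tail-down and hangs from the bar with its gate shut, clear of the fingers. I'll retreat straight up.

Emit:
send_rows(
  increments=[
    {"tx":0,"ty":0,"tz":-0.005,"ax":0,"ay":0,"az":0},
    {"tx":0,"ty":0,"tz":-0.015,"ax":0,"ay":0,"az":0},
    {"tx":0,"ty":0,"tz":-0.035,"ax":0,"ay":0,"az":0},
    {"tx":0,"ty":0,"tz":-0.06,"ax":0,"ay":0,"az":0},
    {"tx":0,"ty":0,"tz":-0.085,"ax":0,"ay":0,"az":0},
    {"tx":0,"ty":0,"tz":-0.11,"ax":0,"ay":0,"az":0},
    {"tx":0,"ty":0,"tz":-0.13,"ax":0,"ay":0,"az":0},
    {"tx":0,"ty":0,"tz":-0.14,"ax":0,"ay":0,"az":0},
    {"tx":0,"ty":0,"tz":-0.14,"ax":0,"ay":0,"az":0},
    {"tx":0,"ty":0,"tz":-0.14,"ax":0,"ay":0,"az":0},
    {"tx":0,"ty":0,"tz":-0.14,"ax":0,"ay":0,"az":0},
    {"tx":0,"ty":0,"tz":-0.14,"ax":0,"ay":0,"az":0},
  ],
)

```text
time_s: 14.95
tool_pos: [0.5511, -0.2006, 0.4445]
eef_rot: [-3.089, 0.571, 0.004]
contact_force: [-0.3, -0.2, 0.3]
grip_width: 0.403
```

Emit:
send_rows(
  increments=[
    {"tx":0,"ty":0,"tz":0,"ax":0,"ay":0,"az":0},
    {"tx":0,"ty":0,"tz":0,"ax":0,"ay":0,"az":0},
    {"tx":0,"ty":0,"tz":0,"ax":0,"ay":0,"az":0},
    {"tx":0,"ty":0,"tz":0,"ax":0,"ay":0,"az":0},
    {"tx":0,"ty":0,"tz":0,"ax":0,"ay":0,"az":0},
    {"tx":0,"ty":0,"tz":0,"ax":0,"ay":0,"az":0},
    {"tx":0,"ty":0,"tz":0,"ax":0,"ay":0,"az":0},
    {"tx":0,"ty":0,"tz":0,"ax":0,"ay":0,"az":0},
    {"tx":0,"ty":0,"tz":0,"ax":0,"ay":0,"az":0},
    {"tx":0,"ty":0,"tz":0,"ax":0,"ay":0,"az":0},
    {"tx":0,"ty":0,"tz":0,"ax":0,"ay":0,"az":0},
    {"tx":0,"ty":0,"tz":0,"ax":0,"ay":0,"az":0},
  ],
)

```text
time_s: 15.95
tool_pos: [0.5514, -0.2007, 0.4461]
eef_rot: [-3.089, 0.571, -0.0]
contact_force: [-0.3, -0.8, -0.7]
grip_width: 0.398
```

```bash
python3 -c "
from h import *
st(); snap('scene','s13.png');crop('s13.png',240,120,320,220,6,'c22.png');snap('wrist','w13.png')"
```

```text
t 15.95 pos [ 0.5514 -0.2007  0.4461] yaw -20.96 z [ 0.  0. -1.] F [-0.3 -0.8 -0.7] M [-0.   -0.03 -0.01] w 0.398 q [-0.35  0.26  1.67  0.    1.21  1.58]
```

View pics/c22.png

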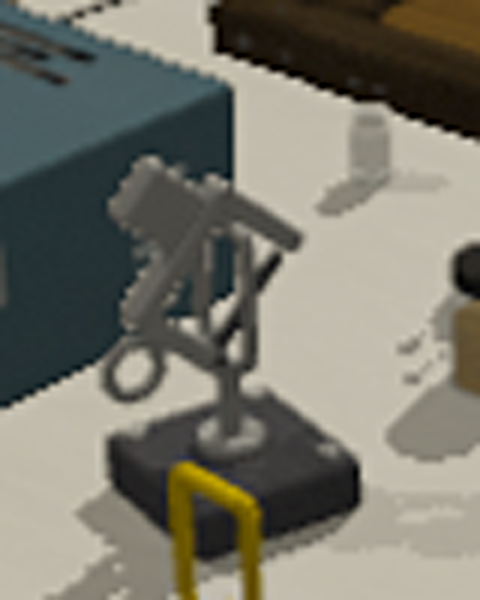

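View pics/s13.png

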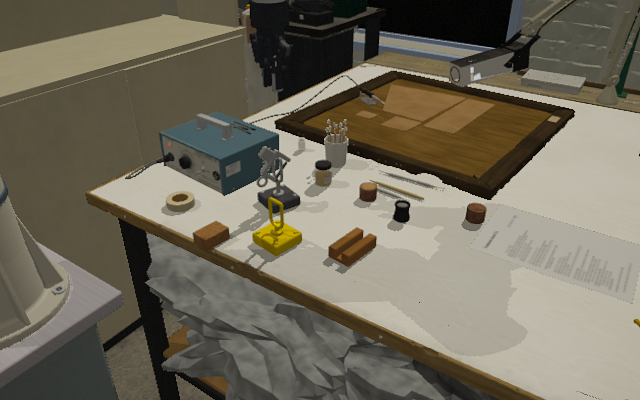

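View pics/w13.png

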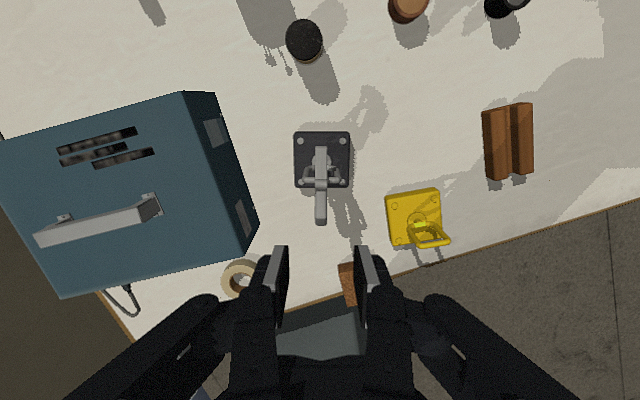

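The hook hangs still from the eye, tail down, with the gate line straight across the loop at crop (220,340) to (280,258). The bystanders look unmoved and the robot is clear.

```bash
python3 -c "
from h import *
print(order.finish_job())"
```

```text
the job is handed in; nothing more can be done
None
```

The snap hook hangs from the dark anchor's eye, tail down, with its gate shut, and the job was handed in at about 16 s.

- **Insertion:** I took the hook from the rest and pressed it gate first over the top bar. The force was about 4–5 N net of the hook's weight. About 30 mm in, the scene view showed the gate shut under the bar and the force fell back to the weight alone.
- **Pull test:** I pulled tail first with the bar against the bow. The readings rose to about 12 N horizontal and about 14 N in all, counting the hook's weight, which is under the 20 N limit. I held about 12 N for roughly half a second, and the hook stayed fast. The readings come only at the end of each move, so I did not see the forces in between.
- **Letting go:** I lowered the hook until its spine met the bar (about 6 N), eased off, opened the fingers and moved straight up, clear of everything.
- **Last checks:** Two views about 2 s apart show the hook at rest in the same position, the gate line straight and closed, and the other objects apparently where they were. I checked the gate only in enlarged camera pictures, as there is no direct reading of its angle.
- **What disagreed:** The top and wrist cameras differed by about 2 mm. I used the wrist camera's bar position, checked against the scene view and by feel. My first move call was refused, most likely because its rows left out zero values, and nothing moved.

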